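Take the empty reel off the wire stand

ROBOT

A 6-joint arm with a two-finger parallel gripper is mounted at the origin on a cart in front of the work surface, level with it; the furniture and walls round the work are solid. World frame = base frame: x ahead of the robot, y to its left, z up, the work surface at z = 0. Lengths are in m, angles in rad, forces in N, time in s.
With the tool pointing down it reaches from about 0.3 to 0.95 m from the base axis. Payload 3.1 kg.
Tool frame: the origin (TCP) lies midway between the tips of the shut fingers; the grasp point (between the pads) lies arm.grasp_offset behind it (arm.grasp_offset is the distance from the TCP to the grasp point, in m); z points along the fingers, y is the direction in which the jaws open and shut (so a half turn about z gives the same grasp; the last joint's range is limited). The gripper opens to 85 mm and grips with 20 to 120 N. Pads are 22 mm wide; open, the fingers measure 114 mm over their backs; the gripper's body (76 mm by 85 mm) begins 54 mm behind the grasp point. The pads swing forward as they close: fully open they stand 13 mm farther back than shut.
Start: joints at [1.162, 0.308, 1.634, -0, 1.2, -0.07], TCP at [0.208, 0.589, 0.231] pointing down, gripper open.
Joint ranges: [-3.06, 3.06], [-0.79, 1.96], [0.05, 2.63], [-1.19, 4.34], [0.05, 2.64], [-2.94, 2.94]. Speed limits (rad/s): [2.79, 2.79, 3.14, 3.14, 3.14, 3.14].

INTERFACE

Orientations are given as a 3x3 rotation matrix whose columns are the frame's x, y, z axes.
In Python, from cell import arm, viewer, workorder gives the robot as it stands. The module is installed in compiled form; this text tells all that it offers.
- The arm moves only by the tool jog_arm, never from a script. Its argument "motion" is a list that holds one entry, the list of rows, each a list of 4 numbers: the shift along the world's x, y, z scaled (see below), then the turn about the world's z scaled (see below). In form: [[[tx, ty, tz, roll], ...]]. A call has 1 to 20 rows; each row is the pose to reach, as a shift and turn from the pose commanded when the call began, turning the shorter way round; what a row does not reach only later rows make up. The controller multiplies each number of a shift by 0.1 m and each number of a turn by 180 degrees. A row lasts 1/8 s, in which the tool goes at most 62.5 mm and 10.7 degrees, less where a joint would pass 70% of its speed; a pose out of reach is approached as far as the arm can. A call with a number of a shift or a turn outside -1 to 1 is refused whole. A call with a gripper value outside its range is refused whole. "claw" is the opening, from 0 (shut) to 1 (fully open), set as the call begins (left out, the last holds). The fingers move at their own pace and stop on an object; "grip_force" is the grip in N (left out, the last holds). Time passes only in rows, so rows that repeat a pose let the fingers close. It gives the time, the measured TCP pose, the force and the opening at its end, in the units of the state.
- arm.get_state(): the state, without advancing time (a new reading comes with each control period).
- viewer.read_camera(name): name is "scene" or "top" or "wrist"; returns the picture (400x640x3 uint8, red, green, blue); there is no depth.
- viewer.calibration(name): a dict with "fx", "fy", "cx", "cy" (pixels), "D" ([k1, k2, p1, p2, k3] as OpenCV has them; the pictures are not rectified), "extrinsics" (4x4, takes a point from camera to world coordinates). Camera axes: x right, y up, looking along -z (the intrinsics and any distortion apply to the point x, -y, -z); pixel columns grow to the right and rows downward; lengths in m; the calibration is good to about 2 mm. A picture is of the moment at which its call begins: read the wrist's pose just before it. calibration takes no time and is no camera call; for the wrist camera it gives the pose at the moment of the call.
- workorder.close_job(): hands the job in, once; it reports no verdict.
The state is a dict: "time_s": time; "joint_pos": joint angles; "qvel": joint speeds; "tau": joint torques, N m; "tool_pos": TCP position; "orientation": TCP orientation; "ft_force": force on the tool from outside, world axes, zero at the start; "ft_torque": the same for the moment, N m; "finger_gap": finger opening in m.
Only numpy, scipy, OpenCV 4.12 (cv2) and the standard library are available. Lean on these libraries where they do the work, as an engineer would, in place of code of your own. Each camera call takes 0.05 s, during which the arm holds its last target.

TASK

The wire reel on the stand is empty. Fold the stop at the spindle's open end down in line with the spindle, then slide the reel off over it, following by feel whichever way the outer part of the spindle points, so that the reel is never forced or dragged hard against it, and set the reel down gently in the glass dish on the cork disc. Handle the stand gently too, and leave the dish, the porcelain cone and the pliers where they are.

Things in the scene. Friction and masses are not known exactly. Their poses are not given: they have to be found in the camera images.
- reel_stand: wire-reel stand, screwed to the bench: grey foot 125 x 105 x 11 mm, vertical 18 mm post (top at 149 mm) through the origin; a carriage (31 mm across, 36 mm high) fixed on the post carries one spindle, a 14 mm steel rod that sticks out towards this frame's +x. Origin under the foot on the post's axis, z up
- post_mid (a point): point where the spindle's inner axis meets the post's axis, 125 mm above the bench, axes as the stand. Spindle, along +x from here: 25 mm shoulder to 43 mm, level rod to 95 mm, locked ball knuckle at 100 mm (no thicker than the rod). The outer part points 2 deg down to 16 deg up and up to 8 deg to either side: NOT reported, find it by feel; it does not give. 56 mm from knuckle to stop's pivot
- stop (a joint): flip stop in the forked tip of the spindle: steel finger 34 mm long, 5 mm thick, outer 18 mm 11.5 mm wide. 0 = up, square to the outer rod, locks the reel on; 1.571 = folded outward in line with it (hard stop), inside the rod's outline, its end 90 mm from the knuckle: the reel passes over. Friction holds it (1 to 2 N at its end). Push its end away from the post, then down
- reel_mid (a point): centre of the empty grey plastic reel: flanges 54 mm in diameter, 20 mm over all along its axis (own x, roughly along the spindle). It hangs 58 to 72 mm out from the post's axis on the level inner rod, its centre 2 mm below the rod's axis. Hold it from above across the flanges' diameter; closing fingers may press it down onto the rod: ease it up till free before sliding
- reel: the same reel, origin at its centre, about 60 g: flanges 3 mm thick, core 32 mm. Only a 6 mm wide web in its middle bears on the rod; bore 18 mm, so 2 mm of play all round, and it can tilt more than 20 deg on the rod, so it may stay upright while it follows the slope
- dish_floor (a point): centre of the inner floor, 8.5 mm above the bench, of a low round glass dish glued to a cork disc (106 mm across, glass rim 19 mm above the bench, inside 72 mm across), loose, 140 g; z up
- cork_dish: the same dish with its cork, origin under its centre
- ring_cone: small white porcelain cone, 46 mm wide, 100 mm high, standing; bystander; origin under its centre
- flat_pliers: small pliers with blue grips, 52 x 142 x 13 mm, lying; bystander; origin under the centre
Things that resemble listed ones, but are neither listed nor needed, are in the scene too. Several things have the shape of the cork_dish; the one meant has the colours described above.

How it is judged:
On the way, in this order (a step that is already met when the one before it is completed fails the run):
1. the stop is folded in line with the spindle (value of joint stop above 1.4 rad), for 0.2 s.
2. the reel has been slid out to the end of the folded stop, at spindle height (x of reel_mid in the frame of reel_stand above 0.178 m and z of reel_mid in the frame of reel_stand above 0.08 m), for 0.05 s.
At the end, for the whole second after the job is handed in: The reel rests in the glass dish, standing, leaning or lying: its centre within 40 mm of the dish's centre and below 55 mm, touching the dish, still and released; the dish stands level (horizontal distance between reel_mid and dish_floor below 0.04 m and height (world z) of reel_mid below 0.055 m and contact force between reel and cork_dish above 0.1 N and linear speed of reel below 0.03 m/s and angle between cork_dish's own z axis and vertical below 0.1 rad).
It fails at once if the reel, once slid out more than 85 mm from the post, is forced against the spindle or stop with more than 25 N (contact force between reel and reel_stand above 25 N and x of reel_mid in the frame of reel_stand above 0.085 m).
It fails at once if the robot itself bears on the stand, spindle or stop with more than 30 N (contact force between the arm and reel_stand above 30 N).
It fails at once if the reel is dropped or thrown (faster than 1 m/s) (linear speed of reel above 1 m/s).
It fails at once if the dish is shoved by more than 40 mm (distance of cork_dish from where it was at the start of the episode above 0.04 m).
It fails at once if the porcelain cone or the pliers are moved by more than 30 mm (distance of any of ring_cone, flat_pliers from where it was at the start of the episode above 0.03 m).
It also fails if it takes over 72 s, if anything falls off the work surface, if the arm or the gripper's body presses on something with over 40 N, if the wrist force passes 120 N, or if a joint passes its speed limit or range.

## Working session

There is one attempt and no reset: what is moved stays moved. The work goes in short steps, Python scripts to look and compute and a tool call to move; the robot and the scene stay as the last step left them, time stands still between calls to the robot, and variables do not carry over. Pictures are saved under pics/ and viewed, and the job is handed in when it is done.

Besides the shell and the picture viewer there is one more tool, called after "Emit:" in YAML: its name, and indented under it one key for each argument. jog_arm: Moves the arm, as the interface text tells. Its arguments: {"type":"object","properties":{"motion":{"type":"array"},"claw":{"type":"number"},"grip_force":{"type":"number"}},"required":["motion"]}

```bash
mkdir -p pics; ls; cat > h.py <<'E'
import numpy as np, cv2
from cell import arm, viewer, workorder
def shot(name,fn):
    im=viewer.read_camera(name); cv2.imwrite('pics/'+fn,cv2.cvtColor(im,cv2.COLOR_RGB2BGR)); return im
def ray(c,u,v):
    K=np.array([[c['fx'],0,c['cx']],[0,c['fy'],c['cy']],[0,0,1.]])
    p=cv2.undistortPoints(np.array([[[u,v]]],float),K,np.array(c['D'],float))[0,0]
    E=np.array(c['extrinsics']); d=E[:3,:3]@np.array([p[0],-p[1],-1.]); return E[:3,3],d/np.linalg.norm(d)
def onz(c,u,v,z):
    o,d=ray(c,u,v); return o+d*(z-o[2])/d[2]
def proj(c,P):
    E=np.array(c['extrinsics']); q=(np.atleast_2d(P)-E[:3,3])@E[:3,:3]; q=q*[1,-1,-1]
    K=np.array([[c['fx'],0,c['cx']],[0,c['fy'],c['cy']],[0,0,1.]])
    return cv2.projectPoints(q,np.zeros(3),np.zeros(3),K,np.array(c['D'],float))[0][:,0]
def tri(c1,p1,c2,p2):
    o1,d1=ray(c1,*p1);o2,d2=ray(c2,*p2)
    A=np.stack([d1,-d2],1); s=np.linalg.lstsq(A,o2-o1,rcond=None)[0]
    a=o1+s[0]*d1;b=o2+s[1]*d2; return (a+b)/2,np.linalg.norm(a-b)
E
python3 - <<'E'
from h import *
np.set_printoptions(precision=4,suppress=True)
s=arm.get_state(); print(s); print(arm.grasp_offset)
for n in ['scene','top','wrist']:
    c=viewer.calibration(n); print(n,c['fx'],c['D'],np.array(c['extrinsics']))
    shot(n,n+'0.png')
E
```

```text
pics
{'time_s': 0.0, 'joint_pos': array([ 1.1623,  0.309 ,  1.6352, -0.    ,  1.1997, -0.0697]), 'qvel': array([-0.0007,  0.0014,  0.0006, -0.0018, -0.0005,  0.0013]), 'tau': array([  0.0021, -41.5258, -27.6671,   0.0002,   0.0105,   0.    ]), 'tool_pos': array([0.2074, 0.5887, 0.2301]), 'orientation': array([[-0.9432,  0.3323, -0.0009],
       [ 0.3323,  0.9432, -0.0021],
       [ 0.0001, -0.0023, -1.    ]]), 'ft_force': array([ 0.6001,  0.049 , -0.1624]), 'ft_torque': array([-0.0388,  0.0178, -0.0871]), 'finger_gap': 0.08548806618460487}
0.0187
scene 402.5469330069134 [-0.0297  0.      0.      0.      0.    ] [[ 0.5762  0.528  -0.6239 -0.0334]
 [-0.8171  0.3569 -0.4527 -0.4841]
 [-0.0164  0.7706  0.6371  0.716 ]
 [ 0.      0.      0.      1.    ]]
top 455.2852376323637 [0.0131 0.     0.     0.     0.    ] [[-0.0058  0.9959 -0.0901  0.4288]
 [-1.     -0.0058  0.     -0.0735]
 [-0.0005  0.0901  0.9959  1.4711]
 [ 0.      0.      0.      1.    ]]
wrist 311.9500225702195 [-0.0555  0.      0.      0.      0.    ] [[ 0.3314 -0.9101 -0.2488  0.1443]
 [ 0.9435  0.3189  0.0899  0.6101]
 [-0.0025 -0.2645  0.9644  0.3722]
 [ 0.      0.      0.      1.    ]]
```

View pics/scene0.png

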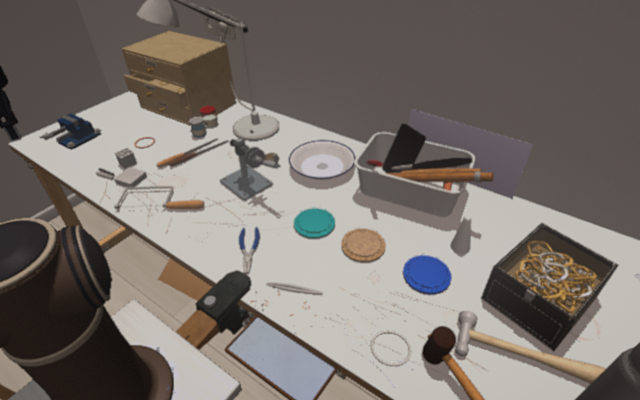

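View pics/top0.png

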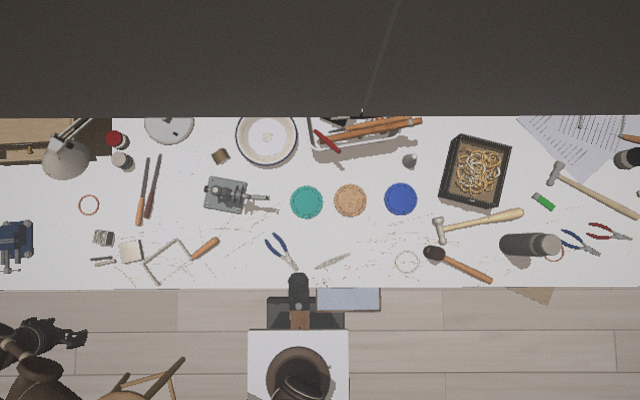

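View pics/wrist0.png

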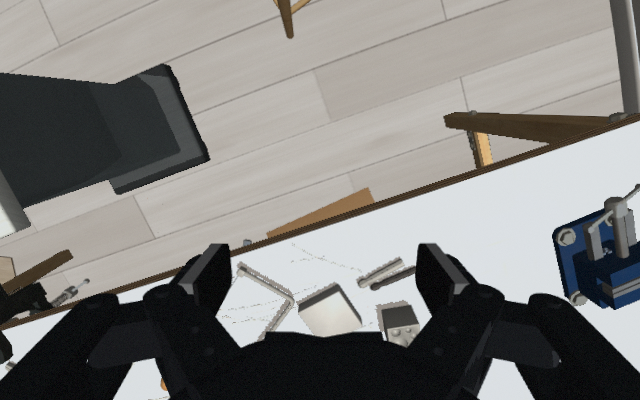

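Scene and top views show the stand at top (228,195), with its spindle pointing image-right (about -y). The cork dish is at top (350,200), with teal and blue decoys beside it. The cone is at (409,160) and the blue-grip pliers at (281,252). Next I'll zoom in.

```bash
python3 - <<'E'
import cv2,numpy as np
a=cv2.imread('pics/top0.png')[165:225,195:285]; b=cv2.imread('pics/scene0.png')[130:205,210:300]
a=cv2.resize(a,(720,480),interpolation=cv2.INTER_CUBIC); b=cv2.resize(b,(720,600),interpolation=cv2.INTER_CUBIC)
cv2.imwrite('pics/top0z.png',a);cv2.imwrite('pics/sc0z.png',b)
from h import *
c=viewer.calibration('top')
for n,u,v,z in [('dish',350,200.5,.015),('foot',223,195,.011),('post',228,195,.149),('cone',409,160,.05),('pl',281,252,.01)]: print(n,onz(c,u,v,z).round(3))
E
```

```text
dish [ 0.558 -0.169  0.015]
foot [0.579 0.24  0.011]
post [0.565 0.195 0.149]
cone [ 0.682 -0.355  0.05 ]
pl [0.395 0.052 0.01 ]
```

View pics/top0z.png

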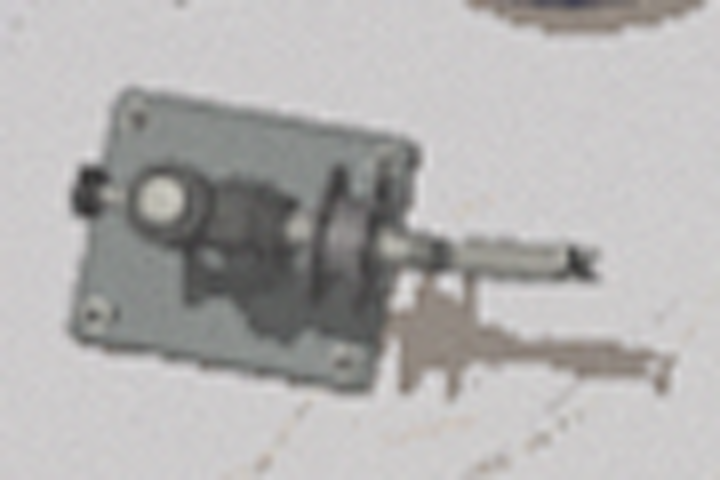

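View pics/sc0z.png

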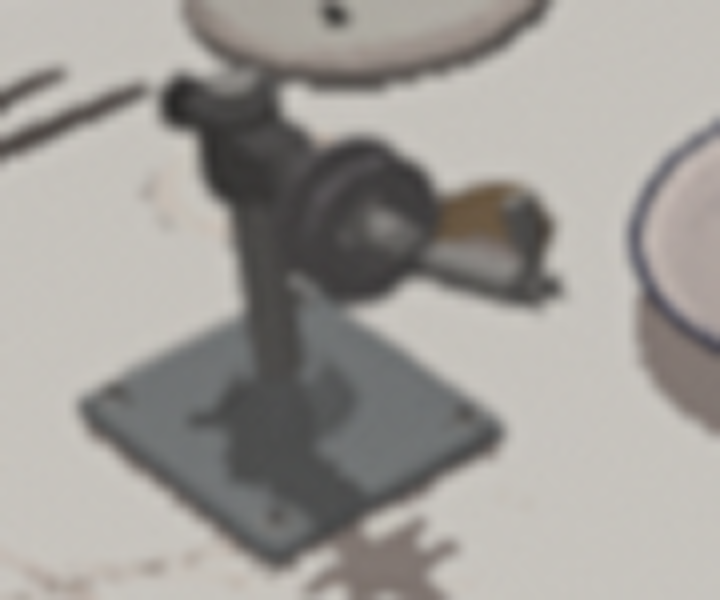

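```bash
python3 - <<'E'
from h import *
np.set_printoptions(precision=4,suppress=True)
c=viewer.calibration('top')
q=lambda x,y:(195+x/8-.5,165+y/8-.5)
F=[onz(c,*q(*p),.011) for p in [(122,92),(415,143),(370,390),(72,340)]]
F=np.array(F);print(F,F.mean(0))
print([np.linalg.norm(F[i]-F[(i+1)%4]) for i in range(4)])
x=(F[1]-F[0]+F[2]-F[3]);x/=np.linalg.norm(x);print('x',x,np.degrees(np.arctan2(x[1],x[0])))
P=onz(c,*q(158,200),.149);print('post',P)
for u in [(300,225),(345,240),(390,245),(437,252),(565,262),(580,262)]:
    p=onz(c,*q(*u),.125);d=p-P;print(u,p,'along',d[:2]@x[:2],'lat',x[0]*d[1]-x[1]*d[0])
im=cv2.imread('pics/top0.png');h=cv2.cvtColor(im,cv2.COLOR_BGR2HSV)
m=cv2.inRange(h,(5,60,90),(20,200,255));m[:,:325]=0;m[:,375:]=0;m[:175]=0;m[230:]=0
M=cv2.moments(m,True);print(M['m00'],M['m10']/M['m00'],M['m01']/M['m00'],cv2.boundingRect(m))
print(onz(c,M['m10']/M['m00'],M['m01']/M['m00'],.01))
E
```

```text
[[0.6408 0.2832 0.011 ]
 [0.6193 0.1647 0.011 ]
 [0.5195 0.1818 0.011 ]
 [0.5404 0.3016 0.011 ]] [0.58   0.2328 0.011 ]
[np.float64(0.12043030341531644), np.float64(0.101252972199321), np.float64(0.12158683281183219), np.float64(0.10207736728587674)]
x [-0.1747 -0.9846  0.    ] -100.05992061558224
post [0.5809 0.2357 0.149 ]
(300, 225) [0.574  0.1885 0.125 ] along 0.04769358058239114 lat 0.0014655266254641423
(345, 240) [0.5683 0.1717 0.125 ] along 0.06519320767137735 lat -0.0012176029541788747
(390, 245) [0.5663 0.155  0.125 ] along 0.08199656320019397 lat -0.00023086123602614889
(437, 252) [0.5636 0.1376 0.125 ] along 0.09966623581154206 lat 0.00014745915136872914
(565, 262) [0.5596 0.09   0.125 ] along 0.14716191843861426 lat 0.004502729153033354
(580, 262) [0.5596 0.0845 0.125 ] along 0.15264892815256906 lat 0.005443072764431945
807.0 349.8351920693928 200.1722428748451 (334, 185, 32, 32)
[ 0.5597 -0.169   0.01  ]
```

Emit:
jog_arm:
  motion:
    - [[0.2,-0.33,0.05,-0.025],[0.4,-0.66,0.1,-0.05],[0.57,-0.95,0.2,-0.075]]

```text
time_s: 0.52
tool_pos: [0.2649, 0.4928, 0.2504]
orientation: [[-0.838, 0.545, -0.001], [0.545, 0.838, -0.002], [-0.0, -0.002, -1.0]]
ft_force: [0.1, 0.7, 0.4]
finger_gap: 0.0855
```

Emit:
jog_arm:
  motion:
    - [[0.2,-0.33,0.0,-0.025],[0.4,-0.66,0.0,-0.05],[0.57,-0.95,0.0,-0.075]]

```text
time_s: 0.9
tool_pos: [0.3222, 0.398, 0.251]
orientation: [[-0.687, 0.726, -0.0], [0.726, 0.687, -0.0], [-0.0, -0.001, -1.0]]
ft_force: [-0.0, 0.5, 0.5]
finger_gap: 0.0856
```

Emit:
jog_arm:
  motion:
    - [[0.2,-0.33,0.0,-0.025],[0.4,-0.66,0.0,-0.05],[0.57,-0.95,0.0,-0.075]]

```text
time_s: 1.27
tool_pos: [0.3791, 0.3031, 0.251]
orientation: [[-0.499, 0.867, -0.0], [0.867, 0.499, -0.0], [-0.0, -0.0, -1.0]]
ft_force: [0.7, 0.3, 0.3]
finger_gap: 0.0852
```

Emit:
jog_arm:
  motion:
    - [[0.2,-0.33,0.0,-0.025],[0.4,-0.66,0.0,-0.05],[0.57,-0.95,0.0,-0.075]]

```text
time_s: 1.65
tool_pos: [0.4361, 0.2081, 0.251]
orientation: [[-0.283, 0.959, -0.0], [0.959, 0.283, -0.0], [-0.0, -0.0, -1.0]]
ft_force: [0.3, -0.3, 0.4]
finger_gap: 0.0854
```

Emit:
jog_arm:
  motion:
    - [[0.2,-0.33,0.0,-0.025],[0.4,-0.66,0.0,-0.05],[0.57,-0.95,0.0,-0.075]]
  claw: 0

```text
time_s: 2.02
tool_pos: [0.4931, 0.1132, 0.251]
orientation: [[-0.051, 0.999, -0.0], [0.999, 0.051, -0.0], [-0.0, -0.0, -1.0]]
ft_force: [0.4, 0.3, -0.1]
finger_gap: 0.0323
```

Emit:
jog_arm:
  motion:
    - [[0.2,-0.2,0.0,-0.025],[0.4,-0.4,0.0,-0.05],[0.57,-0.62,0.0,-0.075],[0.57,-0.62,0.0,-0.075]]

```text
time_s: 2.52
tool_pos: [0.5504, 0.0512, 0.2509]
orientation: [[0.183, 0.983, -0.0], [0.983, -0.183, -0.0], [-0.0, -0.0, -1.0]]
ft_force: [-0.7, 0.4, 0.3]
finger_gap: -0.0001
```

```bash
python3 - <<'E'
from h import *
c=viewer.calibration('wrist'); np.savez('c1.npz',**{k:np.array(v) for k,v in c.items()})
im=shot('wrist','w1.png'); print(np.array(c['extrinsics']).round(4))
P=np.array([.581,.235,0]);x=np.array([-.1747,-.9846,0])
print(proj(c,[P+[0,0,.149],P+x*.1+[0,0,.125],P+x*.156+[0,0,.125],P+x*.156+[0,0,.16]]))
E
```

```text
[[ 9.834e-01  1.750e-01  4.890e-02  5.626e-01]
 [-1.817e-01  9.481e-01  2.610e-01  1.159e-01]
 [-7.000e-04 -2.655e-01  9.641e-01  3.929e-01]
 [ 0.000e+00  0.000e+00  0.000e+00  1.000e+00]]
[[318.22140864 -70.28370218]
 [319.94046049  83.97795801]
 [320.56724549 152.36224412]
 [320.15132868 158.53817627]]
```

View pics/w1.png

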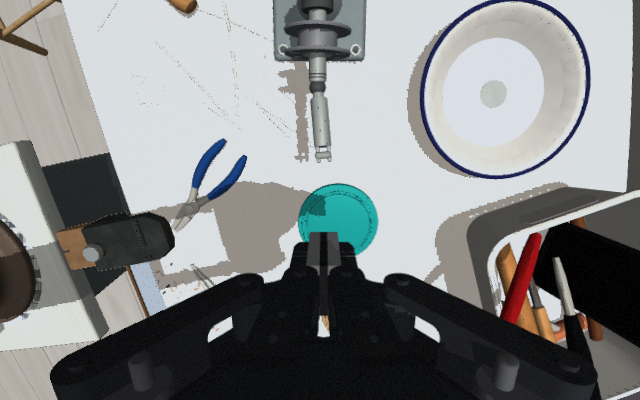

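The wrist view shows the spindle down column 317: reel about (317,40), knuckle (317,86), and tip with the upright stop at (322,155). I'll take a second view from the side to triangulate.

Emit:
jog_arm:
  motion:
    - [[-0.4,0.3,0.0,0],[-0.8,0.5,0.0,0],[-0.9,0.5,0,0],[-0.9,0.5,0,0]]

```text
time_s: 3.08
tool_pos: [0.4592, 0.1029, 0.2515]
orientation: [[0.179, 0.984, 0.001], [0.984, -0.179, -0.0], [0.0, 0.001, -1.0]]
ft_force: [0.8, -0.3, -0.0]
finger_gap: -0.0002
```

```bash
python3 - <<'E'
from h import *
c=viewer.calibration('wrist'); np.savez('c2.npz',**{k:np.array(v) for k,v in c.items()})
im=shot('wrist','w2.png'); print(np.array(c['extrinsics']).round(4))
P=np.array([.581,.235,0]);x=np.array([-.1747,-.9846,0])
print(proj(c,[P+[0,0,.149],P+x*.1+[0,0,.125],P+x*.156+[0,0,.125],P+x*.156+[0,0,.16]]))
a=cv2.imread('pics/w1.png')[0:180,260:380]; cv2.imwrite('pics/w1z.png',cv2.resize(a,None,fx=3.3,fy=3.3,interpolation=cv2.INTER_CUBIC))
E
```

```text
[[ 9.840e-01  1.717e-01  4.670e-02  4.710e-01]
 [-1.779e-01  9.488e-01  2.610e-01  1.677e-01]
 [ 5.000e-04 -2.652e-01  9.642e-01  3.935e-01]
 [ 0.000e+00  0.000e+00  0.000e+00  1.000e+00]]
[[458.67394116 -12.64131104]
 [436.61795716 127.65530216]
 [431.12647427 191.33795429]
 [445.83630373 202.57078099]]
```

View pics/w2.png

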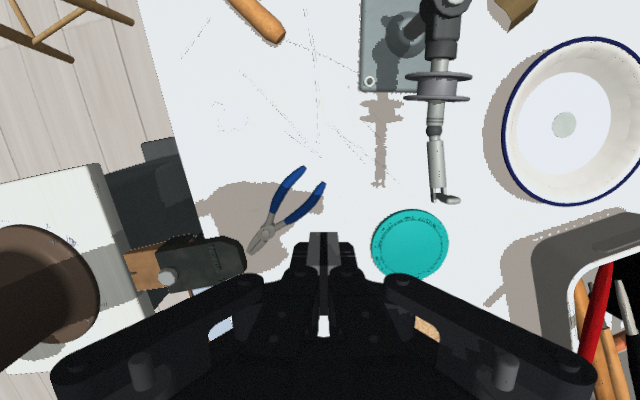

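View pics/w1z.png

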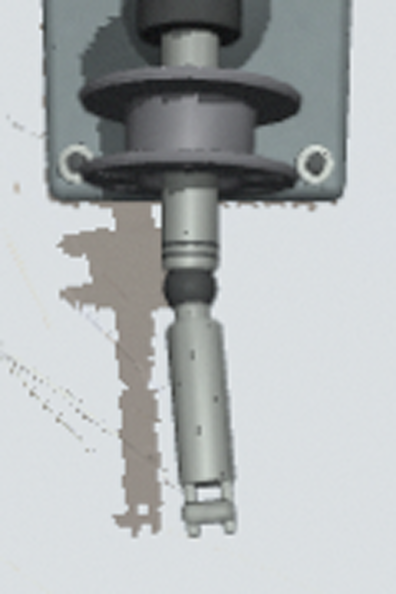

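```bash
python3 - <<'E'
from h import *
a=cv2.imread('pics/w2.png')[60:210,390:490]; cv2.imwrite('pics/w2z.png',cv2.resize(a,None,fx=4,fy=4,interpolation=cv2.INTER_CUBIC))
E
```

```text
(no output)
```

View pics/w2z.png

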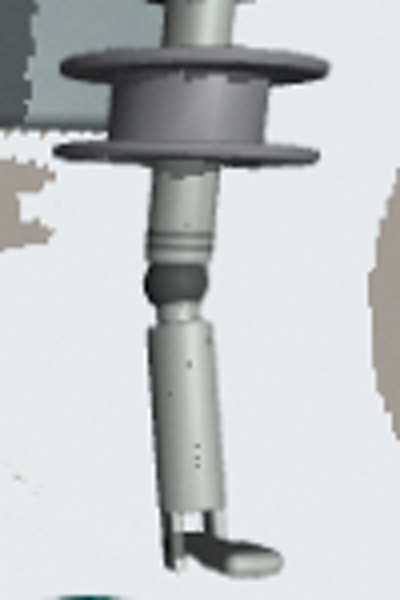

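```bash
python3 - <<'E'
from h import *
np.set_printoptions(precision=4,suppress=True)
c1=dict(np.load('c1.npz'));c2=dict(np.load('c2.npz'))
q1=lambda u,v:(260+(u+.5)/3.3-.5,(v+.5)/3.3-.5)
q2=lambda u,v:(390+(u+.5)/4-.5,60+(v+.5)/4-.5)
x=np.array([-.1747,-.9846,0]);y=np.array([.9846,-.1747,0]);P=np.array([.581,.235,.125])
R={}
for n,a,b in [('ball',(190,287),(176,284)),('r0',(195,321),(181,325)),('r1',(206,481),(193,510)),
   ('inner',(190,262),(178,252)),('flA_L',(80,90),(60,65)),('flA_R',(302,98),(330,68)),('flB_L',(77,170),(53,150)),('flB_R',(300,175),(320,157)),('shoulder',(189,66),(197,47)),('stopL',(187,510),(178,545)),('stopend',(209,513),(262,562))]:
    p,e=tri(c1,q1(*a),c2,q2(*b)); d=p-P;R[n]=p;print(n,p,'gap',round(e,4),'local',d@x,d@y,d[2])
d=R['r1']-R['r0'];print(np.linalg.norm(d),'elev',np.degrees(np.arcsin(d[2]/np.linalg.norm(d))),'side',np.degrees(np.arctan2(d@y,d@x)))
d=R['r1']-R['ball'];print(np.linalg.norm(d),'elev',np.degrees(np.arcsin(d[2]/np.linalg.norm(d))),'side',np.degrees(np.arctan2(d@y,d@x)))
E
```

```text
ball [0.5609 0.1347 0.1251] gap 0.0005 local 0.10227495767538756 -0.0023160597227364294 6.717702225253475e-05
r0 [0.5605 0.1263 0.1271] gap 0.0007 local 0.11062302186195817 -0.001180502869115553 0.0020930894829291613
r1 [0.5563 0.0881 0.1368] gap 0.0005 local 0.14896461979166573 0.001327691848830854 0.0118344354804924
inner [0.5621 0.1409 0.1239] gap 0.0002 local 0.09594594448083213 -0.0021583995982394338 -0.0010642840559827171
flA_L [0.5428 0.1839 0.1223] gap 0.0024 local 0.057017260597474966 -0.02869273075046766 -0.0027236205748397413
flA_R [0.5952 0.1726 0.1279] gap 0.0008 local 0.05900024417067428 0.02489864918618203 0.002940996283138597
flB_L [0.5387 0.1667 0.123 ] gap 0.001 local 0.07465733255528513 -0.029704811472018238 -0.0019714330071469166
flB_R [0.5918 0.1555 0.1283] gap 0.0005 local 0.07642208746021228 0.02452574354399609 0.0033087582812699745
shoulder [0.5693 0.1825 0.1283] gap 0.0028 local 0.053690084667430985 -0.002338202551244493 0.0032710462168299426
stopL [0.5506 0.0827 0.1424] gap 0.0003 local 0.15526653768605522 -0.003298311823287924 0.0173611748901428
stopend [0.5569 0.0855 0.1707] gap 0.0011 local 0.1513938447512023 0.002343086338938208 0.045723017757291484
0.03963995600238637 elev 14.225902469450773 side 3.7427887296152202
0.04828833823028015 elev 14.104275028794586 side 4.4624286235762645
```

Triangulation gives an outer part at about 14° up and 4° to +y_stand. The pivot is near (0.555, 0.081, 0.139), and the stop's upper end measures (0.557, 0.086, 0.171). I'll bring the shut fingers down between reel and stop.

Emit:
jog_arm:
  motion:
    - [[0.4,0.05,0,0],[0.8,0.1,0,0],[0.98,0.1,-0.1,0],[0.98,0.1,-0.4,0],[0.98,0.1,-0.7,0],[0.98,0.1,-0.9,0],[0.98,0.1,-0.94,0],[0.98,0.1,-0.94,0]]

```text
time_s: 4.12
tool_pos: [0.5586, 0.1122, 0.1574]
orientation: [[0.181, 0.983, 0.001], [0.983, -0.181, 0.0], [0.0, 0.0, -1.0]]
ft_force: [0.4, -0.9, -0.3]
finger_gap: 0.0002
```

```bash
python3 - <<'E'
from h import *
shot('wrist','w3.png'); im=shot('scene','s3.png'); cv2.imwrite('pics/s3z.png',cv2.resize(cv2.cvtColor(im,cv2.COLOR_RGB2BGR)[100:210,190:330],None,fx=5,fy=5,interpolation=cv2.INTER_CUBIC))
E
```

```text
(no output)
```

View pics/w3.png

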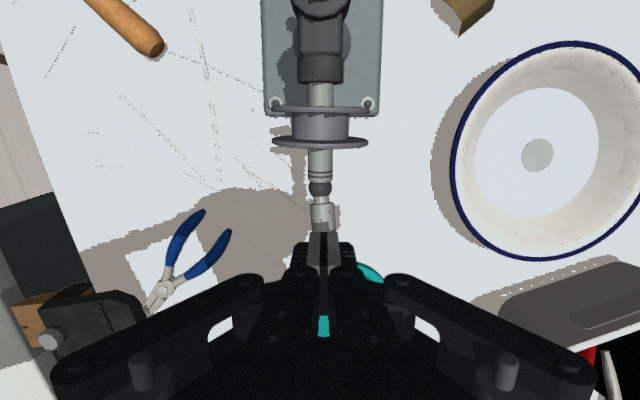

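View pics/s3z.png

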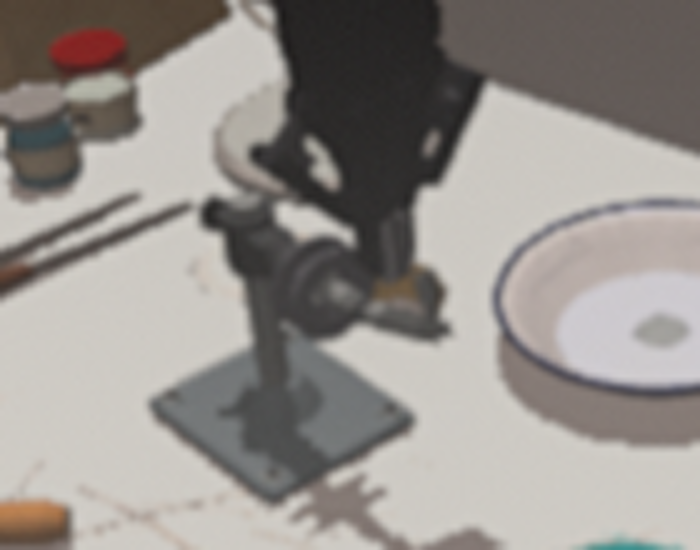

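Shut fingers sit between reel and stop, clear of both. Now I'll push the stop outward.

Emit:
jog_arm:
  motion:
    - [[-0.01,-0.06,0,0],[-0.01,-0.12,0,0],[-0.01,-0.18,0,0],[-0.01,-0.23,0,0],[-0.02,-0.28,0,0],[-0.02,-0.33,0,0],[-0.02,-0.38,0,0],[-0.02,-0.44,0,0]]

```text
time_s: 5.22
tool_pos: [0.5558, 0.0681, 0.1573]
orientation: [[0.181, 0.984, 0.0], [0.984, -0.181, -0.0], [-0.0, 0.0, -1.0]]
ft_force: [-0.1, 0.9, 0.8]
finger_gap: 0.0001
```

Emit:
jog_arm:
  motion:
    - [[0,-0.05,0,0],[-0.01,-0.1,0,0],[-0.01,-0.15,0,0],[-0.01,-0.18,0,0],[-0.01,-0.18,-0.02,0],[-0.01,-0.18,-0.04,0]]

```text
time_s: 5.98
tool_pos: [0.555, 0.05, 0.1534]
orientation: [[0.181, 0.984, 0.001], [0.984, -0.181, -0.001], [-0.001, 0.001, -1.0]]
ft_force: [-0.2, -1.9, 2.1]
finger_gap: -0.0003
```

Emit:
jog_arm:
  motion:
    - [[0,0,-0.01,0],[0,0,-0.02,0],[0,0,-0.02,0]]

```text
time_s: 6.35
tool_pos: [0.5548, 0.0506, 0.1511]
orientation: [[0.181, 0.984, -0.0], [0.984, -0.181, 0.0], [0.0, -0.0, -1.0]]
ft_force: [-0.3, -1.4, 0.2]
finger_gap: -0.0
```

Emit:
jog_arm:
  motion:
    - [[0,0,-0.01,0],[0,0,-0.015,0],[0,0,-0.015,0]]

```text
time_s: 6.72
tool_pos: [0.5547, 0.0506, 0.1497]
orientation: [[0.181, 0.984, -0.0], [0.984, -0.181, 0.0], [0.0, -0.0, -1.0]]
ft_force: [0.5, -0.4, 1.9]
finger_gap: -0.0003
```

Emit:
jog_arm:
  motion:
    - [[0,0,-0.005,0],[0,0,-0.01,0],[0,0,-0.01,0]]

```text
time_s: 7.1
tool_pos: [0.5547, 0.0505, 0.1487]
orientation: [[0.181, 0.984, -0.0], [0.984, -0.181, 0.0], [0.0, -0.0, -1.0]]
ft_force: [0.4, -0.9, 0.1]
finger_gap: -0.0002
```

Emit:
jog_arm:
  motion:
    - [[0,0,-0.005,0],[0,0,-0.01,0],[0,0,-0.01,0]]

```text
time_s: 7.48
tool_pos: [0.5547, 0.0505, 0.1477]
orientation: [[0.181, 0.984, -0.0], [0.984, -0.181, 0.0], [0.0, -0.0, -1.0]]
ft_force: [0.4, 0.1, 0.7]
finger_gap: -0.0001
```

```bash
python3 - <<'E'
from h import *
im=shot('wrist','w4.png'); cv2.imwrite('pics/w4z.png',cv2.resize(cv2.cvtColor(im,cv2.COLOR_RGB2BGR)[130:260,260:390],None,fx=4,fy=4,interpolation=cv2.INTER_CUBIC))
im=shot('scene','s4.png'); cv2.imwrite('pics/s4z.png',cv2.resize(cv2.cvtColor(im,cv2.COLOR_RGB2BGR)[110:200,210:310],None,fx=6,fy=6,interpolation=cv2.INTER_CUBIC))
print(arm.get_state()['ft_force'])
E
```

```text
[0.45486757 0.13256013 0.6370075 ]
```

View pics/w4z.png

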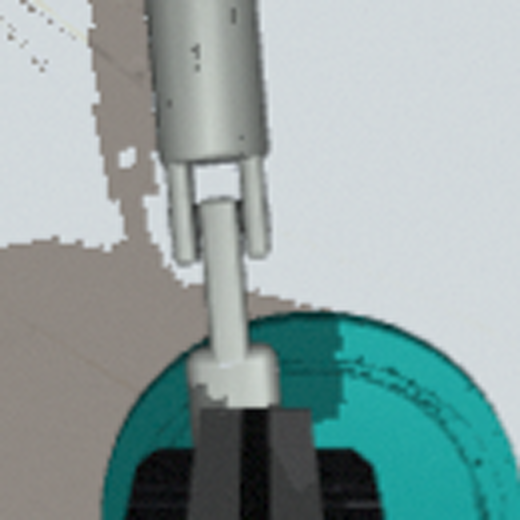

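View pics/s4z.png

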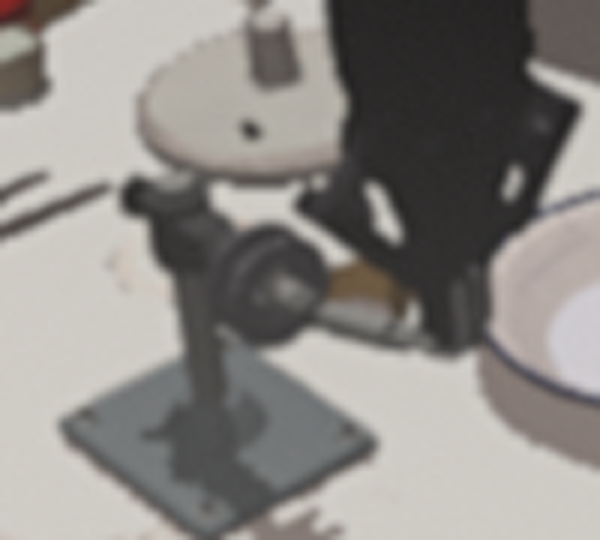

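The stop is nearly in line with the rod, with the fingers on its outer end. I'll keep pressing in small steps until the hard stop shows in the force.

Emit:
jog_arm:
  motion:
    - [[0,0,-0.005,0],[0,0,-0.01,0],[0,0,-0.01,0]]

```text
time_s: 7.95
tool_pos: [0.5548, 0.0504, 0.1469]
orientation: [[0.181, 0.984, 0.0], [0.984, -0.181, -0.0], [-0.0, 0.0, -1.0]]
ft_force: [-0.4, -1.5, 2.0]
finger_gap: -0.0004
```

Emit:
jog_arm:
  motion:
    - [[0,0,-0.005,0],[0,0,-0.01,0],[0,0,-0.01,0]]

```text
time_s: 8.32
tool_pos: [0.5549, 0.0503, 0.1462]
orientation: [[0.181, 0.984, 0.0], [0.984, -0.181, -0.0], [-0.0, 0.0, -1.0]]
ft_force: [-1.4, -1.5, 4.3]
finger_gap: 0.0001
```

Emit:
jog_arm:
  motion:
    - [[0,0,-0.005,0],[0,0,-0.01,0],[0,0,-0.01,0]]

```text
time_s: 8.7
tool_pos: [0.5551, 0.0502, 0.1456]
orientation: [[0.181, 0.984, 0.001], [0.984, -0.181, -0.001], [-0.0, 0.001, -1.0]]
ft_force: [-2.1, -2.5, 7.1]
finger_gap: -0.0002
```

Emit:
jog_arm:
  motion:
    - [[0,0,0.1,0],[0,0,0.4,0],[0,0,0.8,0],[0,0,1.0,0],[0,0,1.0,0]]

```text
time_s: 9.32
tool_pos: [0.556, 0.051, 0.2466]
orientation: [[0.181, 0.984, 0.004], [0.984, -0.181, 0.001], [0.002, 0.004, -1.0]]
ft_force: [-0.1, 0.3, 0.2]
finger_gap: -0.0
```

```bash
python3 - <<'E'
from h import *
c=viewer.calibration('wrist'); np.savez('c5.npz',**{k:np.array(v) for k,v in c.items()})
im=shot('wrist','w5.png');cv2.imwrite('pics/w5z.png',cv2.resize(cv2.cvtColor(im,cv2.COLOR_RGB2BGR)[0:200,260:380],None,fx=3,fy=3,interpolation=cv2.INTER_CUBIC))
E
```

Emit:
jog_arm:
  motion:
    - [[-0.4,0.3,0.0,0],[-0.8,0.5,0.0,0],[-0.9,0.5,0,0],[-0.9,0.5,0,0]]
  claw: 1

```text
time_s: 9.88
tool_pos: [0.4639, 0.1004, 0.2437]
orientation: [[0.18, 0.984, -0.001], [0.984, -0.18, -0.0], [-0.001, -0.001, -1.0]]
ft_force: [-0.7, -0.4, 0.5]
finger_gap: 0.0725
```

```bash
python3 - <<'E'
from h import *
c=viewer.calibration('wrist'); np.savez('c6.npz',**{k:np.array(v) for k,v in c.items()})
im=shot('wrist','w6.png');cv2.imwrite('pics/w6z.png',cv2.resize(cv2.cvtColor(im,cv2.COLOR_RGB2BGR)[40:240,380:500],None,fx=3,fy=3,interpolation=cv2.INTER_CUBIC))
E
```

```text
(no output)
```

View pics/w5z.png

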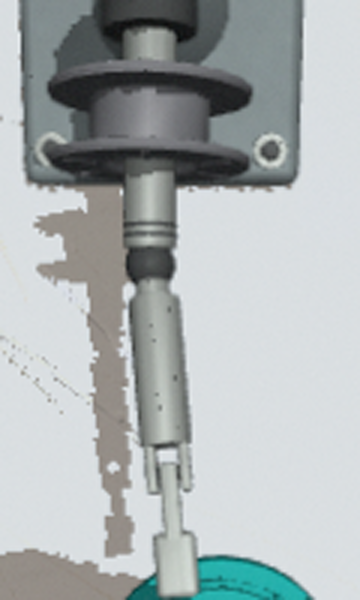

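View pics/w6z.png

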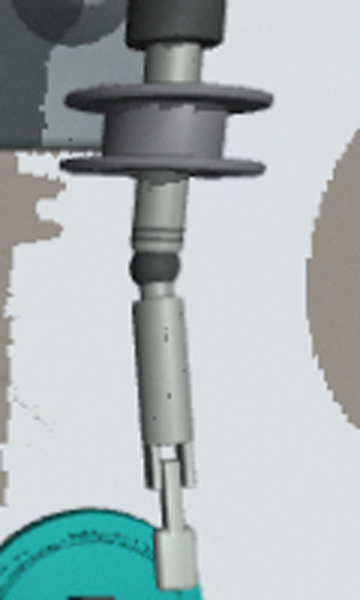

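```bash
python3 - <<'E'
from h import *
np.set_printoptions(precision=4,suppress=True)
c1=dict(np.load('c5.npz'));c2=dict(np.load('c6.npz'))
q1=lambda u,v:(260+(u+.5)/3-.5,(v+.5)/3-.5)
q2=lambda u,v:(380+(u+.5)/3-.5,40+(v+.5)/3-.5)
x=np.array([-.1747,-.9846,0]);y=np.array([.9846,-.1747,0])
R={}
for n,a,b in [('ball',(151,264),(155,266)),('in',(150,238),(157,243)),('r0',(155,293),(158,300)),('r1',(166,443),(167,442)),('end',(178,596),(177,588)),
 ('AL',(48,87),(64,100)),('AR',(254,90),(273,100)),('BL',(46,158),(60,165)),('BR',(250,162),(266,168))]:
    p,e=tri(c1,q1(*a),c2,q2(*b));R[n]=p;print(n,p,'gap',round(e,4))
for k in ['in','r0','r1','end']:
    d=R[k]-R['ball'];print(k,np.linalg.norm(d),'elev',np.degrees(np.arcsin(d[2]/np.linalg.norm(d))),'side',np.degrees(np.arctan2(d@y,d@x)))
print((R['AL']+R['AR']+R['BL']+R['BR'])/4)
E
```

```text
ball [0.5612 0.1349 0.1242] gap 0.0
in [0.5621 0.1412 0.1252] gap 0.0003
r0 [0.5605 0.1265 0.1271] gap 0.0014
r1 [0.5566 0.0878 0.1352] gap 0.0004
end [0.5526 0.048  0.1449] gap 0.0003
AL [0.5426 0.1832 0.1217] gap 0.0016
AR [0.5956 0.1726 0.1269] gap 0.0008
BL [0.5388 0.1662 0.1233] gap 0.0006
BR [0.5916 0.1555 0.1285] gap 0.0012
in 0.006494088877826072 elev 8.383401484071866 side -178.26418471628546
r0 0.008883991254614502 elev 19.128367810201077 side 5.683012088168278
r1 0.04852761777549446 elev 13.075454550299584 side 4.478769778303357
end 0.08967346180663092 elev 13.344257401332783 side 4.457162391201788
[0.5671 0.1694 0.1251]
```

The stop is folded fully in line; its end is at 90 mm and the direction is 13.3° up, 4.5° to the side. Next I'll go to the reel, centre about (0.567, 0.1695).

Emit:
jog_arm:
  motion:
    - [[0.4,0.3,0,0],[0.8,0.6,0,0],[1.0,0.69,0,0],[1.0,0.69,-0.3,0],[1.0,0.69,-0.5,0],[1.0,0.69,-0.5,0]]
  claw: 1
  grip_force: 25

```text
time_s: 10.68
tool_pos: [0.5642, 0.1685, 0.192]
orientation: [[0.182, 0.983, -0.005], [0.983, -0.182, -0.001], [-0.002, -0.004, -1.0]]
ft_force: [0.7, -0.5, -0.5]
finger_gap: 0.0856
```

```bash
python3 - <<'E'
from h import *
c=viewer.calibration('wrist'); print(proj(c,[[.567,.1695,.123],[.567+.0265,.1695-.0047,.123],[.567-.0265,.1695+.0047,.123]]).round(1))
im=shot('wrist','w7.png'); print(arm.get_state()['tool_pos'])
E
```

```text
[[327.1 203.7]
 [365.2 203.6]
 [289.1 203.9]]
[0.56511964 0.16883006 0.19360166]
```

View pics/w7.png

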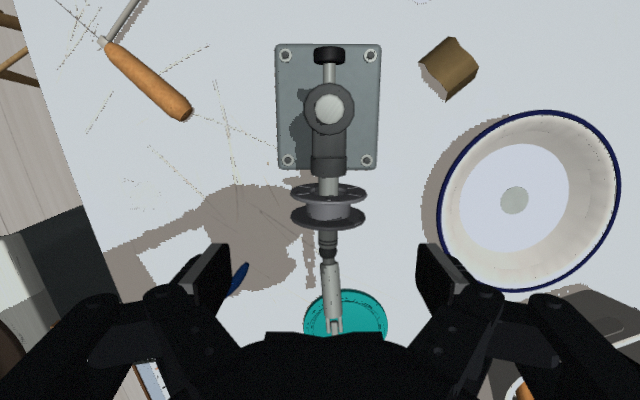

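Reel centred at about (328,203), with the open fingers straddling it. Descend.

Emit:
jog_arm:
  motion:
    - [[0.02,0.01,-0.2,0],[0.02,0.01,-0.45,0],[0.02,0.01,-0.7,0],[0.02,0.01,-0.87,0],[0.02,0.01,-0.92,0],[0.02,0.01,-0.92,0]]

```text
time_s: 11.48
tool_pos: [0.5671, 0.1705, 0.1029]
orientation: [[0.181, 0.984, 0.0], [0.984, -0.181, 0.0], [0.0, 0.0, -1.0]]
ft_force: [0.4, 0.3, 1.0]
finger_gap: 0.0851
```

```bash
python3 - <<'E'
from h import *
im=shot('wrist','w8.png'); s=arm.get_state();print(s['tool_pos'],s['ft_force'])
im=shot('scene','s8.png'); cv2.imwrite('pics/s8z.png',cv2.resize(cv2.cvtColor(im,cv2.COLOR_RGB2BGR)[110:200,210:310],None,fx=6,fy=6,interpolation=cv2.INTER_CUBIC))
E
```

```text
[0.5675066  0.17066356 0.10349795] [-0.39649808  0.45616476 -0.02970629]
```

View pics/w8.png

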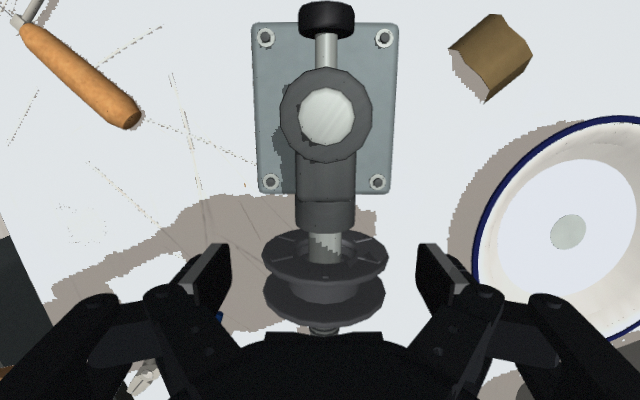

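View pics/s8z.png

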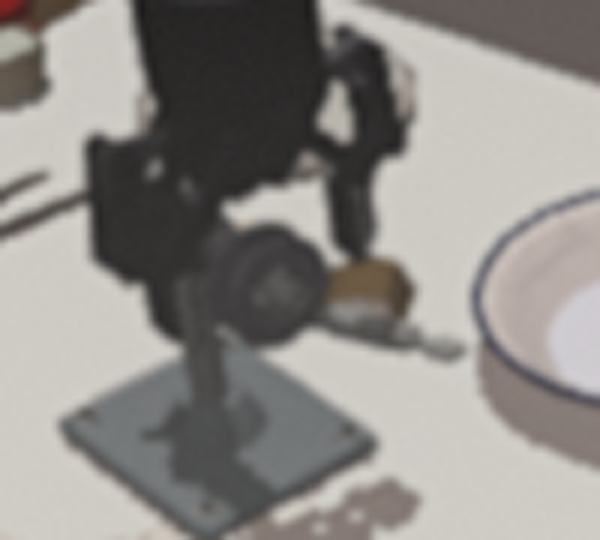

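Emit:
jog_arm:
  motion:
    - [[0,-0.01,-0.03,0],[0,-0.01,-0.03,0]]

```text
time_s: 11.82
tool_pos: [0.5669, 0.1694, 0.1001]
orientation: [[0.181, 0.984, 0.001], [0.984, -0.181, 0.0], [0.0, 0.0, -1.0]]
ft_force: [-0.0, 0.4, 0.0]
finger_gap: 0.0853
```

Emit:
jog_arm:
  motion:
    - [[0,0,0,0],[0,0,0,0],[0,0,0,0],[0,0,0,0],[0,0,0,0],[0,0,0,0],[0,0,0,0]]
  claw: 0.4
  grip_force: 25

```text
time_s: 12.7
tool_pos: [0.5668, 0.1695, 0.1002]
orientation: [[0.181, 0.984, -0.0], [0.984, -0.181, 0.0], [0.0, -0.0, -1.0]]
ft_force: [-3.1, -0.2, 5.1]
finger_gap: 0.053
```

The reel is gripped (gap 53 mm) and pressed down, as the task warned (fz +5 N). I'll ease it up until free.

Emit:
jog_arm:
  motion:
    - [[0,0,0.01,0],[0,0,0.01,0]]

```text
time_s: 12.95
tool_pos: [0.5668, 0.1695, 0.1004]
orientation: [[0.181, 0.984, 0.0], [0.984, -0.181, 0.0], [0.0, 0.0, -1.0]]
ft_force: [0.2, -0.0, 1.3]
finger_gap: 0.0528
```

Emit:
jog_arm:
  motion:
    - [[0,0,0.01,0],[0,0,0.01,0]]

```text
time_s: 13.2
tool_pos: [0.5667, 0.1694, 0.1015]
orientation: [[0.181, 0.984, -0.0], [0.984, -0.181, -0.0], [-0.0, -0.0, -1.0]]
ft_force: [-0.5, 0.5, -0.8]
finger_gap: 0.0531
```

Emit:
jog_arm:
  motion:
    - [[0,0,0.01,0],[0,0,0.01,0]]

```text
time_s: 13.45
tool_pos: [0.5668, 0.1695, 0.1028]
orientation: [[0.181, 0.984, 0.0], [0.984, -0.181, 0.0], [0.0, 0.0, -1.0]]
ft_force: [-0.9, -0.0, -0.3]
finger_gap: 0.0528
```

Emit:
jog_arm:
  motion:
    - [[0,0,0.015,0],[0,0,0.025,0],[0,0,0.025,0]]

```text
time_s: 13.82
tool_pos: [0.5666, 0.1694, 0.1048]
orientation: [[0.181, 0.984, -0.0], [0.984, -0.181, 0.0], [-0.0, -0.0, -1.0]]
ft_force: [1.0, -0.0, -4.3]
finger_gap: 0.0527
```

Emit:
jog_arm:
  motion:
    - [[0.01,0,-0.025,0],[0.025,0,-0.025,0],[0.025,0,-0.025,0]]

```text
time_s: 14.2
tool_pos: [0.5694, 0.1695, 0.103]
orientation: [[0.181, 0.984, 0.0], [0.984, -0.181, 0.0], [0.0, 0.0, -1.0]]
ft_force: [-0.6, -0.4, -0.3]
finger_gap: 0.0534
```

Emit:
jog_arm:
  motion:
    - [[-0.03,0,0,0],[-0.05,0,0,0],[-0.05,0,0,0]]

```text
time_s: 14.58
tool_pos: [0.5652, 0.1695, 0.1031]
orientation: [[0.181, 0.984, 0.003], [0.984, -0.181, 0.0], [0.001, 0.002, -1.0]]
ft_force: [3.9, -0.2, -2.7]
finger_gap: 0.0528
```

Contacts felt: z bottom at 0.1006, z top at 0.1044, and -x at 0.5657. The reel is therefore centred on the rod at TCP (0.5677, 0.1695, 0.1025). I'll slide along the level part to just before the knuckle.

Emit:
jog_arm:
  motion:
    - [[0.034,0,0,0],[0.025,-0.05,0,0],[0.016,-0.1,0,0],[0.007,-0.15,0,0],[-0.002,-0.2,0,0],[-0.011,-0.25,0,0],[-0.019,-0.3,0,0],[-0.024,-0.325,0,0],[-0.024,-0.325,0,0]]

```text
time_s: 15.7
tool_pos: [0.5618, 0.1368, 0.1028]
orientation: [[0.181, 0.983, -0.0], [0.983, -0.181, 0.0], [0.0, -0.0, -1.0]]
ft_force: [-0.2, 0.1, -0.5]
finger_gap: 0.0531
```

Emit:
jog_arm:
  motion:
    - [[-0.004,-0.04,0.005,0.002],[-0.008,-0.08,0.014,0.005],[-0.012,-0.12,0.024,0.007],[-0.016,-0.16,0.034,0.01],[-0.02,-0.2,0.043,0.012],[-0.02,-0.2,0.043,0.012]]

```text
time_s: 16.45
tool_pos: [0.5599, 0.1166, 0.1072]
orientation: [[0.144, 0.99, 0.0], [0.99, -0.144, 0.0], [0.0, 0.0, -1.0]]
ft_force: [-0.1, -0.3, -0.8]
finger_gap: 0.0528
```

Emit:
jog_arm:
  motion:
    - [[-0.004,-0.04,0.01,0.002],[-0.008,-0.08,0.019,0.005],[-0.012,-0.12,0.029,0.007],[-0.016,-0.16,0.038,0.01],[-0.02,-0.2,0.048,0.012],[-0.02,-0.2,0.048,0.012]]

```text
time_s: 17.2
tool_pos: [0.5579, 0.0966, 0.112]
orientation: [[0.107, 0.994, 0.0], [0.994, -0.107, 0.0], [0.0, 0.0, -1.0]]
ft_force: [0.3, 1.0, -1.6]
finger_gap: 0.0532
```

Emit:
jog_arm:
  motion:
    - [[0,0,-0.008,0],[0,0,-0.008,0]]

```text
time_s: 17.45
tool_pos: [0.5577, 0.0971, 0.1109]
orientation: [[0.106, 0.994, -0.0], [0.994, -0.106, 0.0], [0.0, -0.0, -1.0]]
ft_force: [0.5, 0.7, -0.3]
finger_gap: 0.0531
```

Emit:
jog_arm:
  motion:
    - [[0,0,-0.01,0],[0,0,-0.01,0]]

```text
time_s: 17.7
tool_pos: [0.5577, 0.097, 0.1099]
orientation: [[0.106, 0.994, -0.0], [0.994, -0.106, -0.0], [-0.0, -0.0, -1.0]]
ft_force: [1.0, 0.0, -1.1]
finger_gap: 0.0527
```

Emit:
jog_arm:
  motion:
    - [[0,0,-0.01,0],[0,0,-0.01,0]]

```text
time_s: 17.95
tool_pos: [0.5579, 0.097, 0.1094]
orientation: [[0.106, 0.994, 0.0], [0.994, -0.106, 0.0], [0.0, 0.0, -1.0]]
ft_force: [-0.7, 0.1, 2.1]
finger_gap: 0.0532
```

Emit:
jog_arm:
  motion:
    - [[0.01,0,0.014,0],[0.018,0,0.014,0],[0.018,0,0.014,0]]

```text
time_s: 18.32
tool_pos: [0.5594, 0.097, 0.1104]
orientation: [[0.106, 0.994, -0.001], [0.994, -0.106, 0.0], [-0.0, -0.001, -1.0]]
ft_force: [-1.1, -0.9, 0.5]
finger_gap: 0.0531
```

Emit:
jog_arm:
  motion:
    - [[-0.018,0,0,0],[-0.036,0,0,0],[-0.036,0,0,0]]

```text
time_s: 18.7
tool_pos: [0.556, 0.097, 0.1105]
orientation: [[0.106, 0.994, 0.0], [0.994, -0.106, -0.0], [0.0, 0.0, -1.0]]
ft_force: [0.2, 0.7, 0.0]
finger_gap: 0.0527
```

Play at y=0.097 is centred at x 0.5577, z 0.1108, so the slope is about 12.5°. I'll continue outward along it.

Emit:
jog_arm:
  motion:
    - [[0.014,-0.04,0.012,0],[0.01,-0.08,0.021,0],[0.006,-0.12,0.03,0],[0.002,-0.16,0.039,0],[-0.002,-0.2,0.048,0],[-0.002,-0.2,0.048,0]]

```text
time_s: 19.45
tool_pos: [0.5559, 0.0766, 0.1154]
orientation: [[0.107, 0.994, 0.0], [0.994, -0.107, -0.0], [0.0, 0.0, -1.0]]
ft_force: [0.8, -0.2, -0.2]
finger_gap: 0.053
```

Emit:
jog_arm:
  motion:
    - [[-0.004,-0.04,0.009,0],[-0.008,-0.08,0.018,0],[-0.012,-0.12,0.027,0],[-0.016,-0.16,0.036,0],[-0.02,-0.2,0.045,0],[-0.02,-0.2,0.045,0]]

```text
time_s: 20.2
tool_pos: [0.5539, 0.0567, 0.1199]
orientation: [[0.107, 0.994, 0.0], [0.994, -0.107, 0.0], [0.0, 0.0, -1.0]]
ft_force: [0.1, -0.2, -1.2]
finger_gap: 0.0529
```

Emit:
jog_arm:
  motion:
    - [[-0.004,-0.04,0.009,0],[-0.008,-0.08,0.018,0],[-0.012,-0.12,0.027,0],[-0.016,-0.16,0.036,0],[-0.02,-0.2,0.045,0],[-0.02,-0.2,0.045,0]]

```text
time_s: 20.95
tool_pos: [0.5519, 0.0367, 0.1244]
orientation: [[0.107, 0.994, 0.0], [0.994, -0.107, 0.0], [0.0, 0.0, -1.0]]
ft_force: [0.0, 0.5, 0.0]
finger_gap: 0.0525
```

Emit:
jog_arm:
  motion:
    - [[-0.004,-0.04,0.009,0],[-0.008,-0.08,0.018,0],[-0.012,-0.14,0.03,0],[-0.016,-0.2,0.045,0],[-0.016,-0.2,0.045,0]]

```text
time_s: 21.58
tool_pos: [0.5504, 0.0164, 0.129]
orientation: [[0.107, 0.994, 0.0], [0.994, -0.107, -0.0], [-0.0, 0.0, -1.0]]
ft_force: [-0.4, -0.4, -0.8]
finger_gap: 0.0527
```

```bash
python3 - <<'E'
from h import *
im=shot('wrist','w9.png'); s=arm.get_state();print(s['tool_pos'],s['ft_force'])
im=shot('scene','s9.png'); cv2.imwrite('pics/s9z.png',cv2.resize(cv2.cvtColor(im,cv2.COLOR_RGB2BGR)[110:280,210:410],None,fx=3.5,fy=3.5,interpolation=cv2.INTER_CUBIC))
E
```

```text
[0.55033571 0.01667564 0.12889701] [-0.18955393  0.97654096  0.2596376 ]
```

View pics/w9.png

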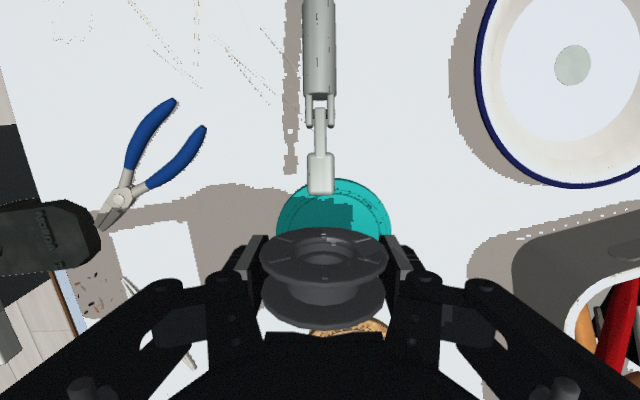

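View pics/s9z.png

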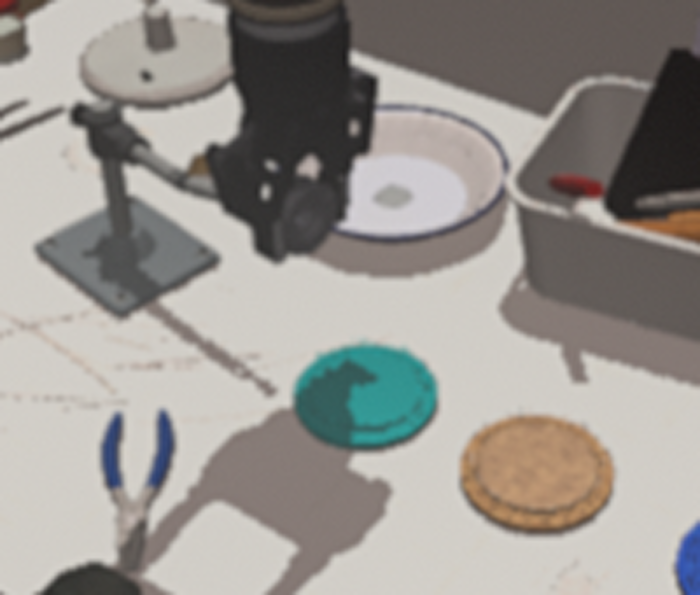

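The reel is clear of the stop (about 20 mm past its end) and held upright. I'll measure the cork dish centre from the top and scene views.

```bash
python3 - <<'E'
from h import *
np.set_printoptions(precision=4,suppress=True)
for n,f,roi in [('top','top0.png',(325,175,50,55)),('scene','s9.png',(335,220,60,55))]:
    c=viewer.calibration(n); im=cv2.imread('pics/'+f);h=cv2.cvtColor(im,cv2.COLOR_BGR2HSV)
    m=cv2.inRange(h,(5,60,70),(22,220,255));k=np.zeros_like(m);x,y,w,hh=roi;k[y:y+hh,x:x+w]=255;m&=k
    cs,_=cv2.findContours(m,cv2.RETR_EXTERNAL,cv2.CHAIN_APPROX_NONE);ct=max(cs,key=cv2.contourArea)
    e=cv2.fitEllipse(cv2.convexHull(ct));print(n,e)
    for z in (.004,.008,.019): print(z,onz(c,*e[0],z))
    if n=='scene':
        cv2.imwrite('pics/dz.png',cv2.resize(im[215:280,330:400],None,fx=8,fy=8,interpolation=cv2.INTER_CUBIC))
E
```

```text
top ((349.8336181640625, 200.18858337402344), (31.83807945251465, 31.984607696533203), 90.03801727294922)
0.004 [ 0.5602 -0.1694  0.004 ]
0.008 [ 0.5599 -0.1691  0.008 ]
0.019 [ 0.5589 -0.1684  0.019 ]
scene ((362.96551513671875, 244.85592651367188), (33.10600280761719, 43.73161315917969), 95.423095703125)
0.004 [ 0.5583 -0.1703  0.004 ]
0.008 [ 0.5549 -0.172   0.008 ]
0.019 [ 0.5458 -0.1769  0.019 ]
```

View pics/dz.png

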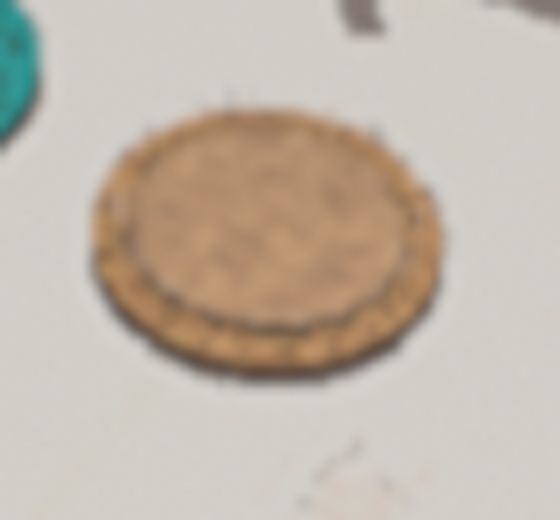

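Emit:
jog_arm:
  motion:
    - [[0.0,-0.15,0,0],[0.01,-0.4,0,0],[0.02,-0.7,0,0],[0.04,-1.0,0,0]]

```text
time_s: 22.18
tool_pos: [0.5541, -0.0846, 0.1287]
orientation: [[0.106, 0.994, -0.0], [0.994, -0.106, -0.0], [-0.0, -0.0, -1.0]]
ft_force: [-0.0, -0.6, -1.2]
finger_gap: 0.053
```

Emit:
jog_arm:
  motion:
    - [[0.02,-0.3,0,0],[0.04,-0.6,-0.1,0],[0.046,-0.8,-0.25,0],[0.046,-0.86,-0.45,0],[0.046,-0.86,-0.65,0],[0.046,-0.86,-0.75,0],[0.046,-0.86,-0.75,0]]

```text
time_s: 23.05
tool_pos: [0.5577, -0.1677, 0.0522]
orientation: [[0.105, 0.994, -0.003], [0.994, -0.105, 0.001], [0.001, -0.003, -1.0]]
ft_force: [-0.4, 0.5, -1.2]
finger_gap: 0.0529
```

```bash
python3 - <<'E'
from h import *
im=shot('wrist','w10.png'); s=arm.get_state();print(s['tool_pos'],s['ft_force'])
im=shot('scene','s10.png'); cv2.imwrite('pics/s10z.png',cv2.resize(cv2.cvtColor(im,cv2.COLOR_RGB2BGR)[170:290,310:430],None,fx=5,fy=5,interpolation=cv2.INTER_CUBIC))
E
```

```text
[ 0.55865536 -0.16817023  0.05321804] [-0.71647246 -0.10591192 -0.89919869]
```

View pics/w10.png

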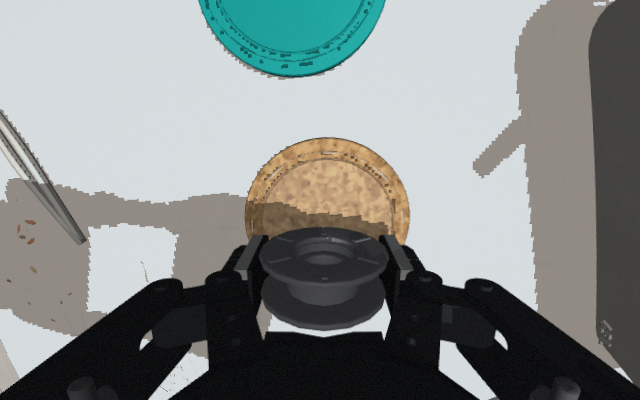

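View pics/s10z.png

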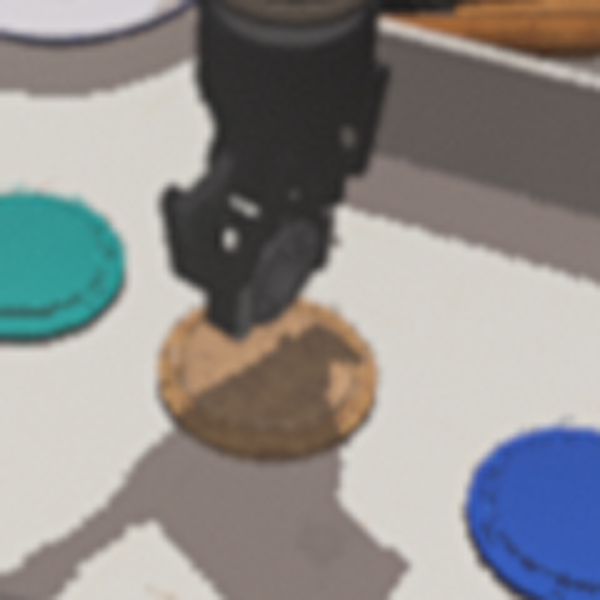

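```bash
python3 - <<'E'
from h import *
np.set_printoptions(precision=4,suppress=True)
c=viewer.calibration('wrist')
im=cv2.imread('pics/w10.png');h=cv2.cvtColor(im,cv2.COLOR_BGR2HSV)
m=cv2.inRange(h,(5,50,40),(22,220,255));m[240:]=0;m[:120]=0;m[:,:235]=0;m[:,420:]=0
pts=[]
for v in range(140,225,3):
    xs=np.nonzero(m[v])[0]
    if len(xs)>20: pts+= [(xs[0],v),(xs[-1],v)]
for z in (.003,.006):
    W=np.array([onz(c,u,v,z)[:2] for u,v in pts])
    A=np.c_[2*W,np.ones(len(W))];s=np.linalg.lstsq(A,(W**2).sum(1),rcond=None)[0];print(z,s[:2],np.sqrt(s[2]+s[:2]@s[:2]))
E
```

```text
0.003 [ 0.5612 -0.1733] 0.05382201869352516
0.006 [ 0.5612 -0.1722] 0.05298520470174928
```

Emit:
jog_arm:
  motion:
    - [[0.015,-0.025,-0.08,0],[0.015,-0.025,-0.16,0],[0.015,-0.025,-0.24,0],[0.015,-0.025,-0.3,0],[0.015,-0.025,-0.33,0],[0.015,-0.025,-0.33,0]]

```text
time_s: 23.9
tool_pos: [0.5601, -0.1715, 0.0204]
orientation: [[0.106, 0.994, -0.001], [0.994, -0.106, 0.0], [0.0, -0.001, -1.0]]
ft_force: [1.1, 0.4, -0.4]
finger_gap: 0.0533
```

Emit:
jog_arm:
  motion:
    - [[0,0,-0.01,0],[0,0,-0.02,0],[0,0,-0.03,0],[0,0,-0.03,0]]

```text
time_s: 24.4
tool_pos: [0.5603, -0.1715, 0.0177]
orientation: [[0.106, 0.994, -0.0], [0.994, -0.106, 0.0], [0.0, -0.0, -1.0]]
ft_force: [-0.8, 1.4, -0.8]
finger_gap: 0.053
```

Expected floor contact is near TCP z 0.014. I'll approach in 1 mm steps.

Emit:
jog_arm:
  motion:
    - [[0,0,-0.01,0],[0,0,-0.02,0],[0,0,-0.02,0]]

```text
time_s: 24.78
tool_pos: [0.5602, -0.1715, 0.0156]
orientation: [[0.106, 0.994, -0.0], [0.994, -0.106, 0.0], [0.0, -0.0, -1.0]]
ft_force: [-0.4, 0.2, -1.0]
finger_gap: 0.0531
```

Emit:
jog_arm:
  motion:
    - [[0,0,-0.01,0],[0,0,-0.01,0]]

```text
time_s: 25.02
tool_pos: [0.5603, -0.1715, 0.0147]
orientation: [[0.106, 0.994, -0.0], [0.994, -0.106, 0.0], [0.0, -0.0, -1.0]]
ft_force: [0.0, -0.1, -0.2]
finger_gap: 0.053
```

Emit:
jog_arm:
  motion:
    - [[0,0,-0.01,0],[0,0,-0.01,0]]

```text
time_s: 25.28
tool_pos: [0.5603, -0.1715, 0.0137]
orientation: [[0.106, 0.994, -0.0], [0.994, -0.106, 0.0], [0.0, -0.0, -1.0]]
ft_force: [0.3, 0.4, -1.6]
finger_gap: 0.0531
```

Emit:
jog_arm:
  motion:
    - [[0,0,-0.01,0],[0,0,-0.01,0]]

```text
time_s: 25.52
tool_pos: [0.5603, -0.1715, 0.0127]
orientation: [[0.106, 0.994, -0.0], [0.994, -0.106, 0.0], [0.0, -0.0, -1.0]]
ft_force: [0.1, 0.2, -0.5]
finger_gap: 0.0529
```

Emit:
jog_arm:
  motion:
    - [[0,0,-0.01,0],[0,0,-0.01,0]]

```text
time_s: 25.78
tool_pos: [0.5605, -0.1716, 0.0123]
orientation: [[0.106, 0.994, 0.0], [0.994, -0.106, -0.0], [-0.0, 0.0, -1.0]]
ft_force: [-1.2, 0.6, 3.0]
finger_gap: 0.0523
```

Contact at TCP z≈0.0125 (fz +3 N), about where the floor was expected. Ease 0.5 mm and release.

Emit:
jog_arm:
  motion:
    - [[0,0,0.006,0],[0,0,0.006,0],[0,0,0.006,0],[0,0,0.006,0],[0,0,0.006,0]]
  claw: 0.85

```text
time_s: 26.4
tool_pos: [0.5603, -0.1715, 0.0123]
orientation: [[0.106, 0.994, -0.0], [0.994, -0.106, 0.0], [0.0, -0.0, -1.0]]
ft_force: [-0.0, 0.7, -0.0]
finger_gap: 0.0727
```

```bash
python3 - <<'E'
from h import *
im=shot('wrist','w11.png'); s=arm.get_state();print(s['tool_pos'],s['ft_force'],s['finger_gap'])
im=shot('scene','s11.png'); cv2.imwrite('pics/s11z.png',cv2.resize(cv2.cvtColor(im,cv2.COLOR_RGB2BGR)[170:290,310:430],None,fx=5,fy=5,interpolation=cv2.INTER_CUBIC))
E
```

```text
[ 0.56035166 -0.17153681  0.01233808] [ 1.16857459 -0.19595904 -0.66709307] 0.07274050274578153
```

View pics/w11.png

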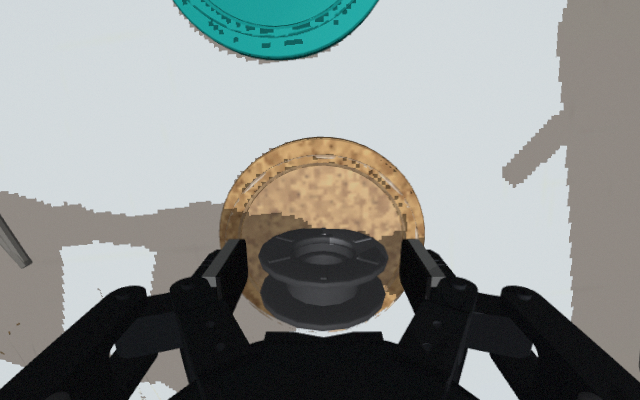

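View pics/s11z.png

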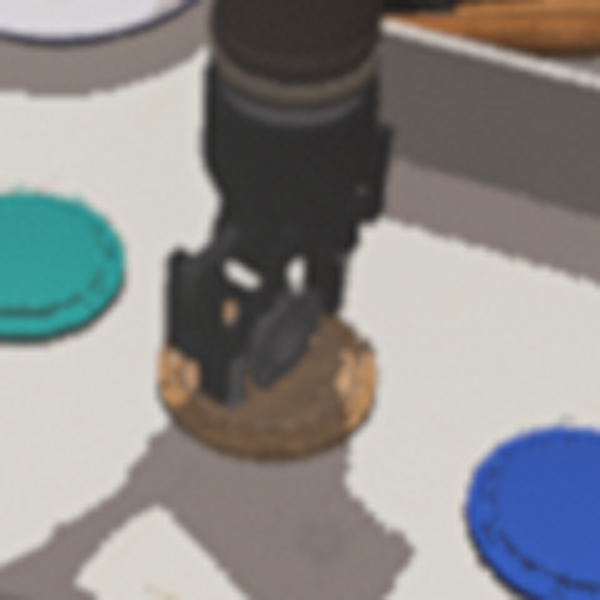

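Fingers are open with the reel standing free between them in the dish at (323,280). Retract straight up.

Emit:
jog_arm:
  motion:
    - [[0,0,0.05,0],[0,0,0.15,0],[0,0,0.3,0],[0,0,0.5,0],[0,0,0.75,0],[0,0,1.0,0]]

```text
time_s: 27.25
tool_pos: [0.5608, -0.1717, 0.1147]
orientation: [[0.106, 0.994, 0.002], [0.994, -0.106, -0.001], [-0.0, 0.002, -1.0]]
ft_force: [0.2, -0.6, 0.3]
finger_gap: 0.0725
```

Emit:
jog_arm:
  motion:
    - [[0,0.1,0.2,0],[0,0.4,0.4,0],[0,0.8,0.5,0],[0,1.0,0.5,0],[0,1.0,0.5,0]]

```text
time_s: 27.88
tool_pos: [0.5599, -0.0702, 0.1623]
orientation: [[0.103, 0.995, -0.001], [0.995, -0.103, -0.0], [-0.0, -0.001, -1.0]]
ft_force: [0.2, -0.2, 0.1]
finger_gap: 0.0723
```

```bash
python3 - <<'E'
from h import *
im=shot('top','t12.png'); cv2.imwrite('pics/t12z.png',cv2.resize(cv2.cvtColor(im,cv2.COLOR_RGB2BGR)[140:270,190:430],None,fx=3.3,fy=3.3,interpolation=cv2.INTER_CUBIC))
im=shot('scene','s12.png'); cv2.imwrite('pics/s12z.png',cv2.resize(cv2.cvtColor(im,cv2.COLOR_RGB2BGR)[190:290,320:420],None,fx=6,fy=6,interpolation=cv2.INTER_CUBIC))
print(arm.get_state()['time_s'])
E
```

```text
27.975
```

View pics/t12z.png

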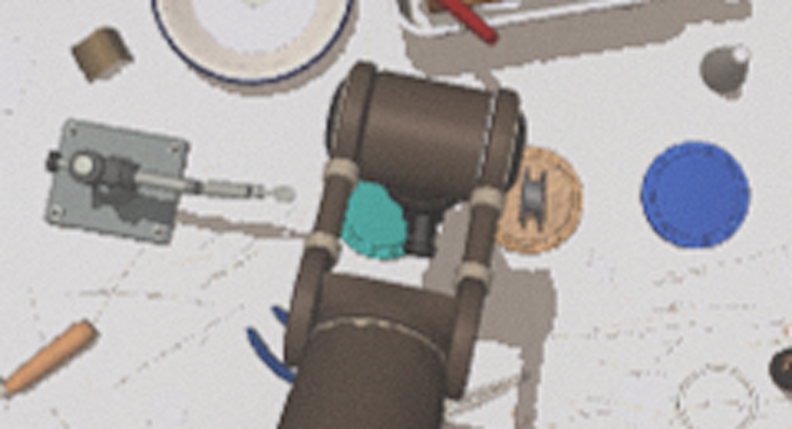

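View pics/s12z.png

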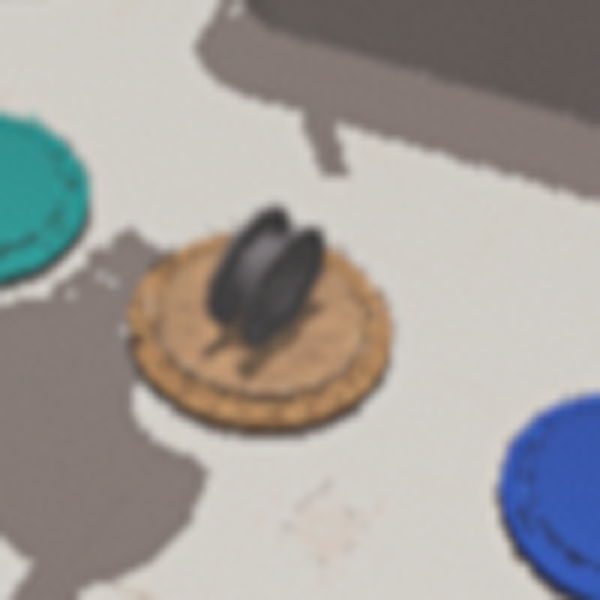

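The reel stands in the middle of the glass dish, released, and the cork is where it was. I'll wait a moment to check it isn't rolling.

Emit:
jog_arm:
  motion:
    - [[0,0,0,0],[0,0,0,0],[0,0,0,0],[0,0,0,0],[0,0,0,0],[0,0,0,0]]

```text
time_s: 28.72
tool_pos: [0.5603, -0.0715, 0.1624]
orientation: [[0.106, 0.994, 0.0], [0.994, -0.106, 0.0], [0.0, 0.0, -1.0]]
ft_force: [0.2, 0.9, 0.7]
finger_gap: 0.0728
```

```bash
python3 - <<'E'
from h import *
a=cv2.imread('pics/s12.png').astype(int)
b=cv2.cvtColor(shot('scene','s13.png'),cv2.COLOR_RGB2BGR).astype(int)
def cen(im):
    g=im[220:255,345:380]; m=(g.max(2)<85); return np.argwhere(m).mean(0)+[220,345],m.sum()
print(cen(a),cen(b),abs(a-b)[215:265,335:390].max(),abs(a-b)[215:265,335:390].mean())
c=viewer.calibration('scene');cc=cen(b)[0];print(onz(c,cc[1],cc[0],.0355))
def cork(f,x0,y0,w,h):
    im=cv2.imread(f);m=cv2.inRange(cv2.cvtColor(im,cv2.COLOR_BGR2HSV),(5,60,70),(22,220,255));q=np.argwhere(m[y0:y0+h,x0:x0+w]);return q.min(0)+[y0,x0],q.max(0)+[y0,x0]
print(cork('pics/s9.png',335,220,60,55),cork('pics/s13.png',335,220,60,55))
E
```

```text
(array([236.9212963 , 363.98611111]), np.int64(216)) (array([236.9212963 , 363.98611111]), np.int64(216)) 40 0.7973333333333333
[ 0.55513616 -0.17318189  0.0355    ]
(array([229, 342]), array([261, 384])) (array([229, 341]), array([261, 384]))
```

The reel and dish are both still and in place, so I'll hand in.

```bash
python3 -c "
from cell import workorder
print(workorder.close_job())"
```

```text
the job is handed in; nothing more can be done
None
```

The reel is off the spindle and standing in the glass dish on the cork disc. I handed the job in at about 29 s of the 72 s allowed; no verdict is reported.

- **Stop:** I folded it outward with the shut fingers until I felt the hard stop at about 7 N. Two wrist views then showed it in line with the outer rod, its end 90 mm from the knuckle.
- **Sliding the reel off:** I gripped it at 25 N, eased it up until free, and centred it on the rod by light touches. The outer part points about 12.5–13° up and 4.5° to the side. Readings along the slope were 2 N or less, taken at the end of each move, so brief peaks in between were not seen. The highest force of the whole job was about 7 N, on the stop.
- **Setting it down:** I lowered it in 1 mm steps until contact at about 3 N, eased back slightly and opened the fingers. I could not tell by force alone whether the reel or a fingertip touched first.
- **Last checks:** Two scene pictures about 0.8 s apart show the reel upright and unmoved. Its centre is about 5 mm from the dish centre, and the dish's outline is unchanged to within a pixel. The last top view shows the cone standing and the visible part of the pliers where expected, though the arm hid the rest of them. I did not measure either one.

The only disagreement was between views. They put the dish's centre 2–4 mm apart, and the camera slope read about 1° steeper than the felt one. Both were within the play available.

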